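# Unstack a kiln tower: bauble to the tray, setters to their blocks

### The arm

A 6-joint arm with a two-finger parallel gripper is mounted at the origin on a cart in front of the work surface, level with it; the furniture and walls round the work are solid. World frame = base frame: x ahead of the robot, y to its left, z up, the work surface at z = 0. Lengths are in m, angles in rad, forces in N, time in s.
With the tool pointing down it reaches from about 0.325 to 0.75 m from the base axis. Payload 7.6 kg.
Tool frame: the origin (TCP) lies at the very end of the fingers, on their centre line; the grasp point (between the pads) lies 19 mm behind it (robot.hold_point_z is the distance from the TCP to the grasp point, in m); z points along the fingers, y is the line along which they close (so a half turn about z gives the same grasp; the last joint's range is limited). The gripper opens to 85 mm and grips with 20 to 120 N. Pads are 22 mm wide; open, the fingers measure 114 mm over their backs; the gripper's body (76 mm by 85 mm) begins 54 mm behind the grasp point. The pads swing forward as they close: fully open they stand 13 mm farther back than shut.
Start: joints at [-1.29, 0.052, 1.401, -0, 1.689, -0.07], TCP at [0.18, -0.493, 0.231] pointing down, gripper open.
Joint ranges: [-2.9, 2.9], [-0.91, 2.17], [0.12, 2.37], [-1.06, 4.2], [0.26, 2.73], [-2.93, 2.93]. Speed limits (rad/s): [2.57, 2.57, 3.01, 3.14, 3.14, 3.14].

### API

Orientations are given as a rotation vector (axis times angle).
In Python, from workcell import robot gives the robot as it stands. The module is installed in compiled form; this text tells all that it offers.
- The arm moves only by the tool carry_out, never from a script. Its argument "steps" is a list of rows, each an object of numbers: "dx", "dy", "dz": the shift along the tool's x, y, z in m; "wx", "wy", "wz": the turn, a rotation vector about the tool's x, y, z in degrees; "fingers": the closure, from -1 (fully open) to 1 (shut). In form: [{"dx": .., "dy": .., "dz": .., "wx": .., "wy": .., "wz": .., "fingers": ..}, ...]. A call has 1 to 20 rows; each row is the pose to reach, as a shift and turn from the pose commanded when the call began, along the tool's axes at that moment; what a row does not reach only later rows make up. A row lasts 1/8 s, in which the tool goes at most 62.5 mm and 10.7 degrees, less where a joint would pass 70% of its speed; a pose out of reach is approached as far as the arm can. A call with a gripper value outside its range is refused whole. The fingers move at their own pace and stop on an object; "force" is the grip in N (left out, the last holds). Time passes only in rows, so rows that repeat a pose let the fingers close. It gives the time, the measured TCP pose, the force, the opening and the grip force at its end, in the units of the state.
- robot.observe(): the state, without advancing time (a new reading comes with each control period).
- robot.capture(name): name is "scene" or "side" or "wrist"; returns the picture (384x512x3 uint8, red, green, blue); there is no depth.
- robot.camera_info(name): a dict with "fx", "fy", "cx", "cy" (pixels), "extrinsics" (4x4, takes a point from world to camera coordinates). Camera axes: x right, y down, z forward; pixel columns grow to the right and rows downward; lengths in m; the calibration is good to about 2 mm. A picture is of the moment at which its call begins: read the wrist's pose just before it. camera_info takes no time and is no camera call; for the wrist camera it gives the pose at the moment of the call.
- robot.job_done(): hands the job in; it is judged then, once.
The state is a dict: "t": time; "joint_positions": joint angles; "joint_vel": joint speeds; "joint_efforts": joint torques, N m; "tcp_pos": TCP position; "orientation": TCP orientation; "contact_force": force on the tool from outside, world axes, zero at the start; "wrist_torque": the same for the moment, N m; "opening": finger opening in m; "grip_force": force on a finger pad.
Only numpy, scipy, OpenCV 4.12 (cv2) and the standard library are available. Lean on these libraries where they do the work, as an engineer would, in place of code of your own. Each camera call takes 0.05 s, during which the arm holds its last target. There are 200 camera calls.

### The job

Take the little kiln tower apart from the top down, one piece at a time. Set the fragile bauble gently, neck up, into the empty pocket of the wooden tray, without pressing or dropping it, then lay each round setter flat in the recess of the plywood block made for its size (small, medium, large). Leave the bauble already in the tray and the brass weight as they are.

Things in the scene. Friction and masses are not known exactly. Their poses are not given: they have to be found in the camera images.
- bauble: fragile white porcelain bauble on top of the tower: 32 mm ball, narrow neck and loop rising 11 mm over it; 30 g. Origin at the ball's centre, z to the neck. Starts in the small setter's hole, its centre 12.5 mm above that setter's top; seated in the tray it is 10 to 12 mm above the tray's top. Breaks if pressed on the tray with over 15 N or dropped over 8 mm; 1 to 3 mm is harmless.
- setter_small: small terracotta kiln ring setter (hole 20 mm), directly under the bauble; underside 40 mm over the worktop. Outer diameter 40 mm, 20 mm high, about 35 g. Origin at the centre of its underside, z up; round, so any grasp yaw will do.
- setter_medium: medium terracotta kiln disc setter (solid), under the small one; underside 20 mm over the worktop. Outer diameter 52 mm, 20 mm high, about 65 g. Origin at the centre of its underside, z up; round, so any grasp yaw will do.
- setter_large: large terracotta kiln disc setter (solid), bottom of the tower, standing on the worktop. Outer diameter 64 mm, 20 mm high, about 100 g. Origin at the centre of its underside, z up; round, so any grasp yaw will do.
- block_small: plywood block for the small setter, fixed: 76 x 76 x 14 mm with a round recess 48 mm wide, 6 mm deep, in its top's middle (4 mm play all round). Origin at the centre of its underside, on the worktop; the recess floor is 8 mm above it, so a seated setter's underside is at 8 mm and its top at 28 mm.
- block_medium: plywood block for the medium setter, fixed: 88 x 88 x 14 mm with a round recess 60 mm wide, 6 mm deep, in its top's middle (4 mm play all round). Origin at the centre of its underside, on the worktop; the recess floor is 8 mm above it, so a seated setter's underside is at 8 mm and its top at 28 mm.
- block_large: plywood block for the large setter, fixed: 100 x 100 x 14 mm with a round recess 72 mm wide, 6 mm deep, in its top's middle (4 mm play all round). Origin at the centre of its underside, on the worktop; the recess floor is 8 mm above it, so a seated setter's underside is at 8 mm and its top at 28 mm.
- empty_pocket (a point): centre of the empty pocket of the bauble tray, at the height of the tray's top (18 mm over the worktop). The fixed wooden tray is 70 x 150 x 18 mm with two round pockets of 24 mm mouth, 80 mm apart along its long side. x runs across the tray, y along it, away from the other pocket, whose centre is at y = -80 mm.
- other_bauble: bystander: a like bauble that already sits, loose, in the tray's other pocket. Origin at the centre of its 32 mm ball. Leave it there.
- knob_weight: bystander: brass knob weight, 26 mm wide, 36 mm high, standing loose behind the tower. Origin at the centre of its underside. Leave it alone.

How it is judged:
By the outcome, as a careful person would: the job done as asked, in the order asked, and still so for the second after the job is handed in, with the robot touching nothing.
It also fails if it takes over 102 s, if anything falls off the work surface, if the arm or the gripper's body presses on something with over 40 N, if the wrist force passes 120 N, or if a joint passes its speed limit or range.

## Working session

There is one attempt and no reset: what is moved stays moved. The work goes in short steps, Python scripts to look and compute and a tool call to move; the robot and the scene stay as the last step left them, time stands still between calls to the robot, and variables do not carry over. Pictures are saved under pics/ and viewed, at most 14 in all, crops included, and the job is handed in when it is done.

Besides the shell and the picture viewer there is one more tool, called after "Call:" by a JSON object that holds its "op" and its "data", one argument or row to a line. carry_out: Moves the arm, as the interface text tells. Its arguments: {"type":"object","properties":{"steps":{"type":"array"},"force":{"type":"number"}},"required":["steps"]}

```bash
mkdir -p pics
python3 - <<'E'
from workcell import robot
import cv2
s=robot.observe();print({k:s[k] for k in('t','tcp_pos','orientation','opening','contact_force')},robot.hold_point_z)
for n in("scene","side"):
    im=robot.capture(n);cv2.imwrite(f"pics/{n}0.png",cv2.resize(im[:,:,::-1],(800,600),interpolation=cv2.INTER_CUBIC))
    print(robot.camera_info(n))
E
```

```text
{'t': 0.0, 'tcp_pos': array([ 0.18034949, -0.49274035,  0.23047688]), 'orientation': array([-3.09189267e+00, -5.47892286e-01,  2.43812001e-04]), 'opening': 0.08530342281623263, 'contact_force': array([-0.06369426, -0.22438807,  1.19390946])} 0.0187
{'fx': 386.5437034361322, 'fy': 386.5437034361322, 'cx': 255.47643633230138, 'cy': 187.2285893429111, 'extrinsics': array([[ 0.82552353, -0.56397056, -0.02116866, -0.4518293 ],
       [-0.40129206, -0.56019913, -0.72466656,  0.29225211],
       [ 0.39683194,  0.60672411, -0.68877447,  0.9540519 ],
       [ 0.        ,  0.        ,  0.        ,  1.        ]])}
{'fx': 357.2359752995516, 'fy': 357.2359752995516, 'cx': 252.38287660751078, 'cy': 190.4904975052865, 'extrinsics': array([[ 0.95420475, -0.29883529,  0.01381198, -0.50137204],
       [-0.15766334, -0.54159586, -0.82572162,  0.15923226],
       [ 0.25423528,  0.78572985, -0.56390871,  0.74688614],
       [ 0.        ,  0.        ,  0.        ,  1.        ]])}
```

View pics/scene0.png

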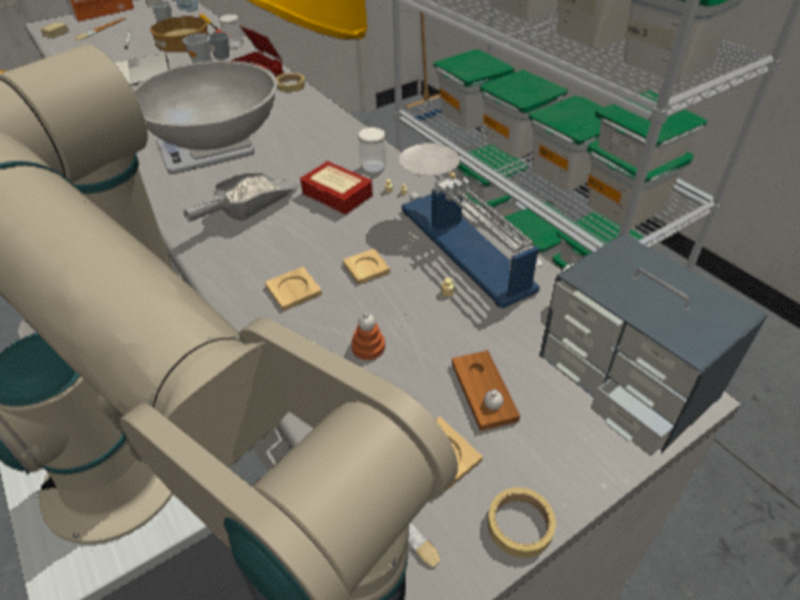

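View pics/side0.png

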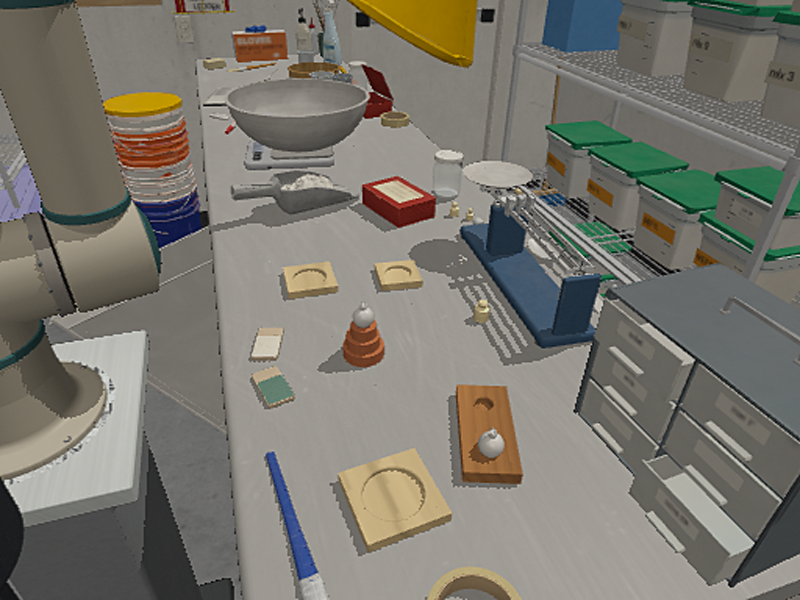

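The side view shows the tower's ball at about (363,316), the empty pocket at (484,404), the other bauble at (490,444), the blocks at (310,275), (399,271) and (394,490), and the knob at (482,310). The scene view shows the same layout, with the large block partly hidden by the arm.

```bash
cat > h.py <<'E'
import numpy as np,cv2
from workcell import robot
def ray(info,u,v):
    E=np.array(info["extrinsics"]);R=E[:3,:3];t=E[:3,3]
    d=R.T@np.array([(u-info["cx"])/info["fx"],(v-info["cy"])/info["fy"],1]);return -R.T@t,d
def atz(info,u,v,z):
    c,d=ray(info,u,v);return c+d*(z-c[2])/d[2]
def proj(info,p):
    E=np.array(info["extrinsics"]);q=E[:3,:3]@np.array(p)+E[:3,3]
    return np.array([info["fx"]*q[0]/q[2]+info["cx"],info["fy"]*q[1]/q[2]+info["cy"]])
E
python3 - <<'E'
from h import *
k=.64
pts={'side':dict(ball=(363,316,.0725),pocket=(484,404,.018),other=(490,444,.029),bm=(310,273,.014),bs=(399,269,.014),bl=(394,490,.014),knob=(482,320,.0)),
'scene':dict(ball=(367,323,.0725),pocket=(476.5,368,.018),other=(493,400,.029),bm=(292.5,282,.014),bs=(366,261,.014),knob=(447,293,0))}
for n in pts:
    i=robot.camera_info(n)
    for q,(u,v,z) in pts[n].items(): print(n,q,atz(i,u*k,v*k,z).round(4))
i=robot.camera_info('wrist');E=np.array(i['extrinsics']);s=robot.observe()
Rt=cv2.Rodrigues(s['orientation'])[0];c=-E[:3,:3].T@E[:3,3]
print('wristcam in tool',Rt.T@(c-s['tcp_pos']),(E[:3,:3]@Rt).round(3),i['fx'],i['cx'],i['cy']);print('Rt',Rt.round(3))
E
```

```text
side ball [ 0.4745 -0.0046  0.0725]
side pocket [ 0.5979 -0.1725  0.018 ]
side other [ 0.5703 -0.2464  0.029 ]
side bm [0.4342 0.2302 0.014 ]
side bs [0.5964 0.1982 0.014 ]
side bl [ 0.4418 -0.2651  0.014 ]
side knob [0.6878 0.0242 0.    ]
scene ball [ 0.4731 -0.0088  0.0725]
scene pocket [ 0.5984 -0.1702  0.018 ]
scene other [ 0.5705 -0.2457  0.029 ]
scene bm [0.4361 0.2304 0.014 ]
scene bs [0.5962 0.1978 0.014 ]
scene knob [0.6861 0.0285 0.    ]
wristcam in tool [ 0.0677997  -0.0003995  -0.14136311] [[ 0.     1.    -0.   ]
 [-0.963  0.    -0.27 ]
 [-0.27   0.     0.963]] 275.5666540444735 260.76158535050905 188.70463834531722
Rt [[ 0.939  0.344 -0.   ]
 [ 0.344 -0.939  0.001]
 [ 0.    -0.001 -1.   ]]
```

Call:
{"op": "carry_out", "data": {
  "steps": [
    {"dx": 0.05, "dy": -0.02, "dz": -0.02, "wz": 5},
    {"dx": 0.1, "dy": -0.04, "dz": -0.02, "wz": 10},
    {"dx": 0.15, "dy": -0.06, "dz": -0.02, "wz": 15},
    {"dx": 0.2, "dy": -0.08, "dz": -0.02, "wz": 20.1},
    {"dx": 0.25, "dy": -0.1, "dz": -0.02, "wz": 20.1},
    {"dx": 0.3, "dy": -0.125, "dz": -0.02, "wz": 20.1},
    {"dx": 0.35, "dy": -0.145, "dz": -0.02, "wz": 20.1},
    {"dx": 0.4, "dy": -0.165, "dz": -0.02, "wz": 20.1},
    {"dx": 0.4, "dy": -0.165, "dz": -0.02, "wz": 20.1},
    {"dx": 0.4, "dy": -0.165, "dz": -0.02, "wz": 20.1},
    {"dx": 0.4, "dy": -0.165, "dz": -0.02, "wz": 20.1}
  ]
}}

```text
$.steps[0]: bad value
```

```bash
cat >> h.py <<'E'
def snap(name,pts={}):
    i=robot.camera_info('wrist');im=robot.capture('wrist')
    np.save(f'pics/{name}.npy',im);np.save(f'pics/{name}_i.npy',i,allow_pickle=True)
    cv2.imwrite(f'pics/{name}.png',cv2.resize(im[:,:,::-1],(800,600),interpolation=cv2.INTER_CUBIC))
    for n,p in pts.items(): print(n,(proj(i,p)*1.5625).round(0))
    s=robot.observe();R=cv2.Rodrigues(s['orientation'])[0]
    print(s['t'],s['tcp_pos'].round(4),'R',R.round(3).tolist(),s['contact_force'].round(1),s['opening'])
    return i,im
P=dict(ball=(.474,-.006,.0725),pocket=(.598,-.1715,.018),other=(.5705,-.246,.029),bm=(.435,.230,.014),bs=(.596,.198,.014),bl=(.442,-.265,.014),knob=(.687,.026,0))
E
python3 -c "
from h import *
snap('w1',P)"
```

```text
ball [-409. -721.]
pocket [ 104. -695.]
other [ 224. -581.]
bm [-688. -635.]
bs [ -712. -1115.]
bl [ 215. -241.]
knob [ -264. -1134.]
0.15 [ 0.1804 -0.4928  0.2307] R [[0.939, 0.344, -0.0], [0.344, -0.939, 0.001], [0.0, -0.001, -1.0]] [-0.4 -0.2  0.2] 0.0853024608015417
```

View pics/w1.png

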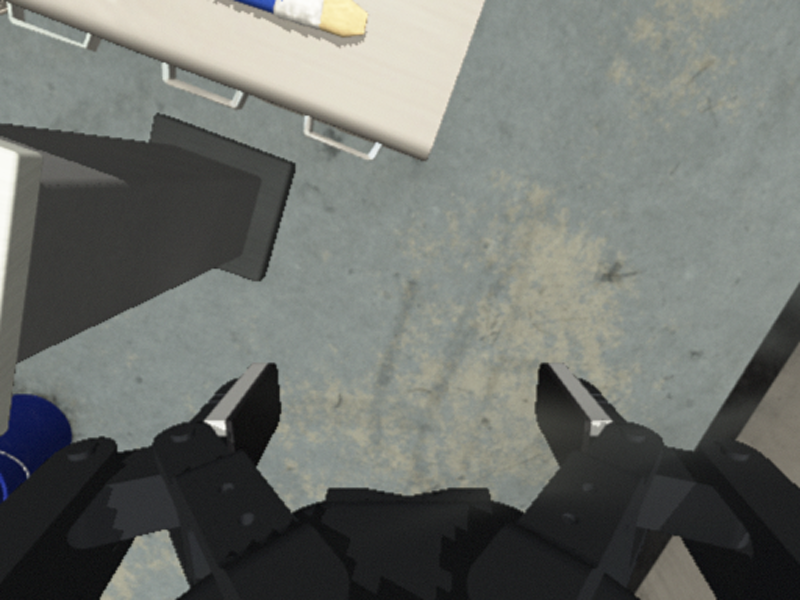

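The first call was refused, since every key seems to be needed. The picture shows only floor and the fingers, because the arm has not moved yet.

Call:
{"op": "carry_out", "data": {
  "steps": [
    {"dx": 0.05, "dy": -0.02, "dz": -0.02, "wx": 0, "wy": 0, "wz": 5, "fingers": -1},
    {"dx": 0.1, "dy": -0.04, "dz": -0.02, "wx": 0, "wy": 0, "wz": 10, "fingers": -1},
    {"dx": 0.15, "dy": -0.06, "dz": -0.02, "wx": 0, "wy": 0, "wz": 15, "fingers": -1},
    {"dx": 0.2, "dy": -0.08, "dz": -0.02, "wx": 0, "wy": 0, "wz": 20.1, "fingers": -1},
    {"dx": 0.25, "dy": -0.1, "dz": -0.02, "wx": 0, "wy": 0, "wz": 20.1, "fingers": -1},
    {"dx": 0.3, "dy": -0.125, "dz": -0.02, "wx": 0, "wy": 0, "wz": 20.1, "fingers": -1},
    {"dx": 0.35, "dy": -0.145, "dz": -0.02, "wx": 0, "wy": 0, "wz": 20.1, "fingers": -1},
    {"dx": 0.4, "dy": -0.165, "dz": -0.02, "wx": 0, "wy": 0, "wz": 20.1, "fingers": -1},
    {"dx": 0.4, "dy": -0.165, "dz": -0.02, "wx": 0, "wy": 0, "wz": 20.1, "fingers": -1},
    {"dx": 0.4, "dy": -0.165, "dz": -0.02, "wx": 0, "wy": 0, "wz": 20.1, "fingers": -1},
    {"dx": 0.4, "dy": -0.165, "dz": -0.02, "wx": 0, "wy": 0, "wz": 20.1, "fingers": -1}
  ]
}}

```text
t: 1.52
tcp_pos: [0.4987, -0.2015, 0.2514]
orientation: [3.141, -0.003, -0.0]
contact_force: [-0.3, -0.5, -0.0]
opening: 0.0857
grip_force: 0.0
```

```bash
python3 -c "
from h import *
snap('w2',P)"
```

```text
ball [155. 299.]
pocket [371. 134.]
other [462. 169.]
bm [-57. 322.]
bs [-75. 138.]
bl [476. 314.]
knob [124.  19.]
1.575 [ 0.4987 -0.2015  0.2514] R [[1.0, -0.002, 0.0], [-0.002, -1.0, -0.0], [0.0, 0.0, -1.0]] [0.5 0.  0. ] 0.08515621178356797
```

View pics/w2.png

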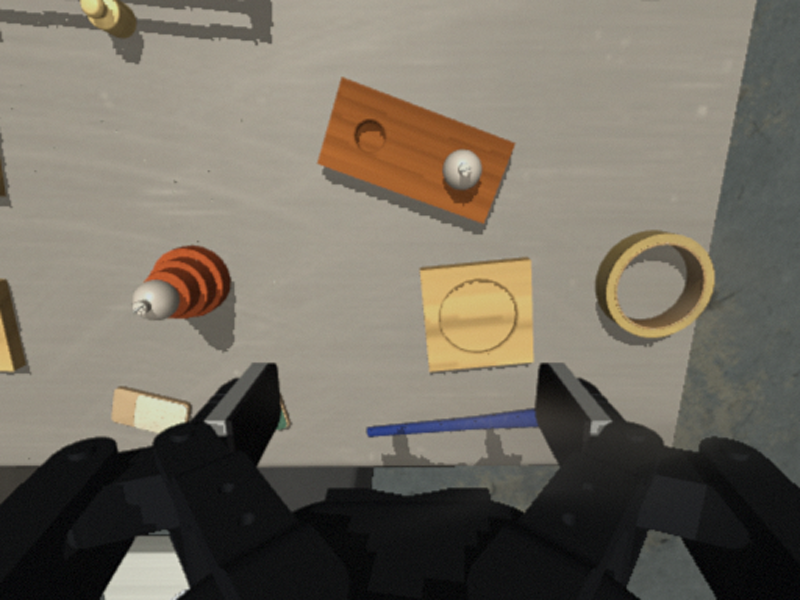

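The projected points land on what they should: pocket (370,135), large recess (478,315), tower ball (156,300). The other bauble is at (462,170). Next I go over the tower with the fingers partly closed, to see how far the pads sit back.

Call:
{"op": "carry_out", "data": {
  "steps": [
    {"dx": -0.01, "dy": -0.05, "dz": 0.01, "wx": 0, "wy": 0, "wz": 0, "fingers": -0.18},
    {"dx": -0.015, "dy": -0.1, "dz": 0.02, "wx": 0, "wy": 0, "wz": 0, "fingers": -0.18},
    {"dx": -0.02, "dy": -0.15, "dz": 0.03, "wx": 0, "wy": 0, "wz": 0, "fingers": -0.18},
    {"dx": -0.025, "dy": -0.195, "dz": 0.05, "wx": 0, "wy": 0, "wz": 0, "fingers": -0.18},
    {"dx": -0.025, "dy": -0.195, "dz": 0.05, "wx": 0, "wy": 0, "wz": 0, "fingers": -0.18},
    {"dx": -0.025, "dy": -0.195, "dz": 0.05, "wx": 0, "wy": 0, "wz": 0, "fingers": -0.18},
    {"dx": -0.025, "dy": -0.195, "dz": 0.05, "wx": 0, "wy": 0, "wz": 0, "fingers": -0.18}
  ]
}}

```text
t: 2.45
tcp_pos: [0.4747, -0.0069, 0.202]
orientation: [3.141, -0.003, 0.002]
contact_force: [-1.1, -0.2, -0.4]
opening: 0.0503
grip_force: 0.0
```

Run:
```python
from h import *
P.update(pocket=(.597,-.171,.018),bl=(.441,-.267,.014))
i,im=snap('w3',P)
s=robot.observe();R=cv2.Rodrigues(s['orientation'])[0]
h=s['opening']/2
for z in(0,-.004,-.008,-.013):print(z,(proj(i,s['tcp_pos']+R@[.011,-h,z])*1.5625).round(),(proj(i,s['tcp_pos']+R@[-.011,-h,z])*1.5625).round())
print('open85')
for z in(0,-.006,-.013):print(z,(proj(i,s['tcp_pos']+R@[.011,-.0426,z])*1.5625).round(),(proj(i,s['tcp_pos']+R@[-.011,-.0426,z])*1.5625).round())
```

```text
ball [406. 284.]
pocket [644.  92.]
other [756. 131.]
bm [113. 314.]
bs [116.  96.]
bl [733. 306.]
knob [358. -47.]
2.5 [ 0.4747 -0.0068  0.2019] R [[1.0, -0.002, 0.001], [-0.002, -1.0, -0.0], [0.001, 0.0, -1.0]] [-0.9  0.4 -0.9] 0.050202124150725495
0 [336. 342.] [339. 398.]
-0.004 [335. 346.] [337. 403.]
-0.008 [333. 351.] [336. 409.]
-0.013 [330. 357.] [333. 417.]
open85
0 [287. 342.] [291. 398.]
-0.006 [282. 348.] [287. 406.]
-0.013 [276. 357.] [281. 417.]
```

View pics/w3.png

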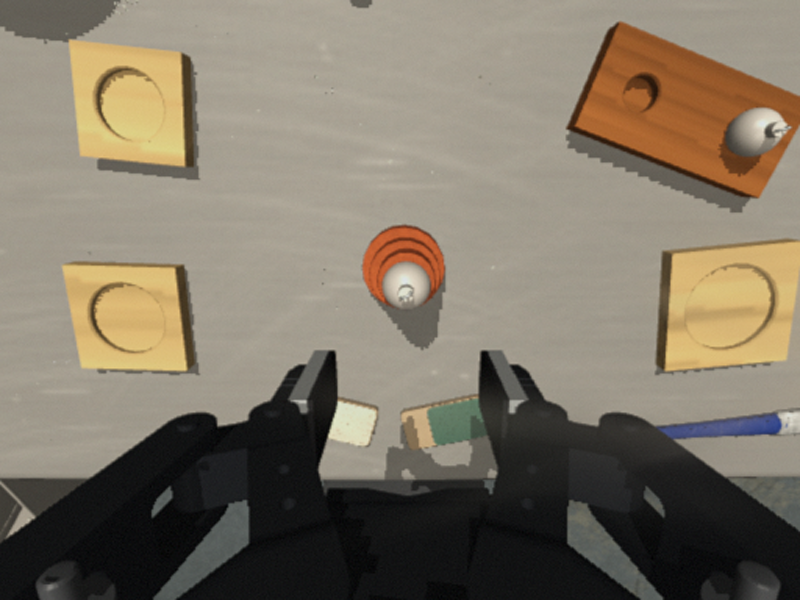

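The view shows the tower dead ahead with its ball at (406,285). The mouths of the two far blocks are at (129,104) and (127,317), the pocket is at (641,93), and the pad tips are near (330,351), set back about 8 mm at this opening. I'll work out the block positions and descend to the bauble.

Run:
```python
from h import *
i=np.load('pics/w3_i.npy',allow_pickle=True).item();k=.64
i2=np.load('pics/w2_i.npy',allow_pickle=True).item()
for n,(a,b,c,d),z in [('far',(94,165,67,142),.014),('near',(89,165,281,353),.014),('bl',(685,775,263,349),.014),('pocket',(623,659,74,113),.018),]:
    L=atz(i,a*k,(c+d)/2*k,z);Rr=atz(i,b*k,(c+d)/2*k,z);T=atz(i,(a+b)/2*k,c*k,z);B=atz(i,(a+b)/2*k,d*k,z)
    print(n,((L+Rr)/2).round(4),((T+B)/2).round(4),'w',(L-Rr)[1].round(4),'h',(T-B)[0].round(4))
print('pocket w2',atz(i2,370*k,135*k,.018),'ball',atz(i,406*k,285*k,.0725),'base',atz(i,403.5*k,265*k,.02),'bl w2',atz(i2,478*k,315*k,.014))
```

```text
far [0.5904 0.1894 0.014 ] [0.5899 0.1895 0.014 ] w 0.0502 h 0.049
near [0.4323 0.2191 0.014 ] [0.4316 0.2192 0.014 ] w 0.0612 h 0.0611
bl [ 0.4406 -0.265   0.014 ] [ 0.4396 -0.2652  0.014 ] w 0.0721 h 0.0721
pocket [ 0.5963 -0.1692  0.018 ] [ 0.5962 -0.1692  0.018 ] w 0.025 h 0.0249
pocket w2 [ 0.59735002 -0.17095138  0.018     ] ball [ 0.4733474  -0.00585312  0.0725    ] base [ 0.47578343 -0.00381857  0.02      ] bl w2 [ 0.44083446 -0.26670451  0.014     ]
```

Call:
{"op": "carry_out", "data": {
  "force": 20,
  "steps": [
    {"dx": 0, "dy": 0, "dz": 0.04, "wx": 0, "wy": 0, "wz": 0, "fingers": -0.18},
    {"dx": 0, "dy": 0, "dz": 0.075, "wx": 0, "wy": 0, "wz": 0, "fingers": -0.18},
    {"dx": 0, "dy": 0, "dz": 0.1, "wx": 0, "wy": 0, "wz": 0, "fingers": -0.18},
    {"dx": 0, "dy": 0, "dz": 0.115, "wx": 0, "wy": 0, "wz": 0, "fingers": -0.18},
    {"dx": 0, "dy": 0, "dz": 0.128, "wx": 0, "wy": 0, "wz": 0, "fingers": -0.18},
    {"dx": 0, "dy": 0, "dz": 0.136, "wx": 0, "wy": 0, "wz": 0, "fingers": -0.18},
    {"dx": 0, "dy": 0, "dz": 0.141, "wx": 0, "wy": 0, "wz": 0, "fingers": -0.18},
    {"dx": 0, "dy": 0, "dz": 0.141, "wx": 0, "wy": 0, "wz": 0, "fingers": -0.18},
    {"dx": 0, "dy": 0, "dz": 0.141, "wx": 0, "wy": 0, "wz": 0, "fingers": 0.1},
    {"dx": 0, "dy": 0, "dz": 0.141, "wx": 0, "wy": 0, "wz": 0, "fingers": 0.2},
    {"dx": 0, "dy": 0, "dz": 0.141, "wx": 0, "wy": 0, "wz": 0, "fingers": 0.3},
    {"dx": 0, "dy": 0, "dz": 0.141, "wx": 0, "wy": 0, "wz": 0, "fingers": 0.4},
    {"dx": 0, "dy": 0, "dz": 0.141, "wx": 0, "wy": 0, "wz": 0, "fingers": 0.4},
    {"dx": 0, "dy": 0, "dz": 0.141, "wx": 0, "wy": 0, "wz": 0, "fingers": 0.4}
  ]
}}

```text
t: 4.25
tcp_pos: [0.4746, -0.0057, 0.0606]
orientation: [3.141, 0.0, 0.001]
contact_force: [0.5, -0.2, 3.0]
opening: 0.031
grip_force: 19.8
```

The fits give the far recess 49-50 mm (small, at .590,.189) and the near one 61 mm (medium, at .432,.219). The large one measures 72 mm and the pocket mouth 25 mm, so all match. The bauble is gripped, so I lift and carry.

Call:
{"op": "carry_out", "data": {
  "steps": [
    {"dx": 0, "dy": 0, "dz": -0.005, "wx": 0, "wy": 0, "wz": 0, "fingers": 0.4},
    {"dx": 0, "dy": 0, "dz": -0.015, "wx": 0, "wy": 0, "wz": 0, "fingers": 0.4},
    {"dx": 0, "dy": 0, "dz": -0.03, "wx": 0, "wy": 0, "wz": 0, "fingers": 0.4},
    {"dx": 0, "dy": 0, "dz": -0.05, "wx": 0, "wy": 0, "wz": 0, "fingers": 0.4},
    {"dx": 0.01, "dy": 0.015, "dz": -0.06, "wx": 0, "wy": 0, "wz": 0, "fingers": 0.4},
    {"dx": 0.03, "dy": 0.04, "dz": -0.06, "wx": 0, "wy": 0, "wz": 0, "fingers": 0.4},
    {"dx": 0.055, "dy": 0.075, "dz": -0.06, "wx": 0, "wy": 0, "wz": 0, "fingers": 0.4},
    {"dx": 0.08, "dy": 0.11, "dz": -0.06, "wx": 0, "wy": 0, "wz": 0, "fingers": 0.4},
    {"dx": 0.105, "dy": 0.14, "dz": -0.06, "wx": 0, "wy": 0, "wz": 0, "fingers": 0.4},
    {"dx": 0.118, "dy": 0.158, "dz": -0.06, "wx": 0, "wy": 0, "wz": 0, "fingers": 0.4},
    {"dx": 0.1225, "dy": 0.165, "dz": -0.06, "wx": 0, "wy": 0, "wz": 0, "fingers": 0.4},
    {"dx": 0.1225, "dy": 0.165, "dz": -0.06, "wx": 0, "wy": 0, "wz": 0, "fingers": 0.4},
    {"dx": 0.1225, "dy": 0.165, "dz": -0.06, "wx": 0, "wy": 0, "wz": 0, "fingers": 0.4}
  ]
}}

```text
t: 5.88
tcp_pos: [0.5966, -0.1699, 0.1206]
orientation: [-3.142, -0.001, -0.0]
contact_force: [0.2, 0.2, -0.1]
opening: 0.0303
grip_force: 19.9
```

Run:
```python
from h import *
P=dict(pocket=(.597,-.1705,.018),ball=(.597,-.1705,.131))
i,im=snap('w4',P)
im=robot.capture('side');i=robot.camera_info('side')
for p in P.values(): print('side px',proj(i,p))
c=im[190:310,220:380];cv2.imwrite('pics/s4.png',cv2.resize(c[:,:,::-1],(640,480),interpolation=cv2.INTER_CUBIC))
```

```text
pocket [409. 293.]
ball [410. 383.]
5.925 [ 0.5966 -0.1699  0.1206] R [[1.0, 0.001, 0.0], [0.001, -1.0, -0.0], [0.0, 0.0, -1.0]] [-0.5 -0.2  0.3] 0.030556179083963422
side px [308.95387417 257.99716576]
side px [314.9790658 215.973803 ]
```

View pics/w4.png

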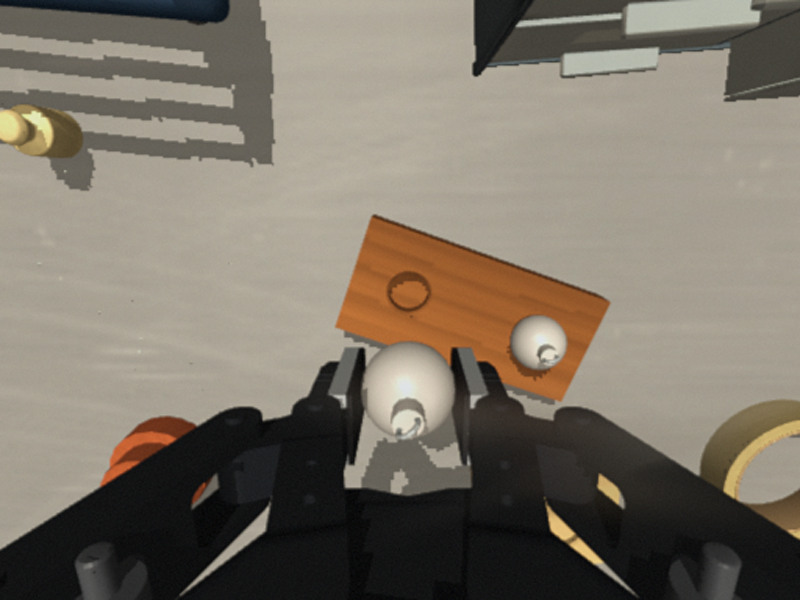

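View pics/s4.png

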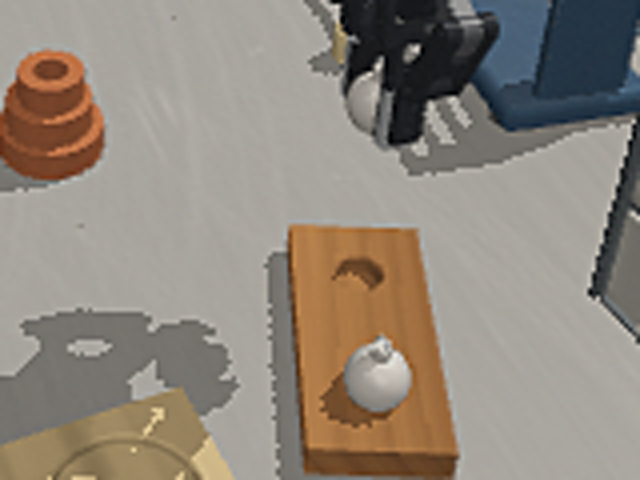

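The wrist view shows the pocket mouth centred at (409,291) under the held ball at (408,390), neck up. The side view shows the same, with the tower's three setters still concentric. The pocket is at about (.598,-.1705), and the ball hangs 1.5 mm towards -x in the pads, so I shift 3 mm and go down.

Call:
{"op": "carry_out", "data": {
  "steps": [
    {"dx": 0.003, "dy": 0.0005, "dz": 0.02, "wx": 0, "wy": 0, "wz": 0, "fingers": 0.4},
    {"dx": 0.003, "dy": 0.0005, "dz": 0.045, "wx": 0, "wy": 0, "wz": 0, "fingers": 0.4},
    {"dx": 0.003, "dy": 0.0005, "dz": 0.065, "wx": 0, "wy": 0, "wz": 0, "fingers": 0.4},
    {"dx": 0.003, "dy": 0.0005, "dz": 0.08, "wx": 0, "wy": 0, "wz": 0, "fingers": 0.4},
    {"dx": 0.003, "dy": 0.0005, "dz": 0.09, "wx": 0, "wy": 0, "wz": 0, "fingers": 0.4},
    {"dx": 0.003, "dy": 0.0005, "dz": 0.096, "wx": 0, "wy": 0, "wz": 0, "fingers": 0.4},
    {"dx": 0.003, "dy": 0.0005, "dz": 0.099, "wx": 0, "wy": 0, "wz": 0, "fingers": 0.4},
    {"dx": 0.003, "dy": 0.0005, "dz": 0.1, "wx": 0, "wy": 0, "wz": 0, "fingers": 0.4},
    {"dx": 0.003, "dy": 0.0005, "dz": 0.1, "wx": 0, "wy": 0, "wz": 0, "fingers": 0.4}
  ]
}}

```text
t: 7.1
tcp_pos: [0.6001, -0.1713, 0.0208]
orientation: [3.141, -0.0, 0.001]
contact_force: [-0.4, -0.0, 0.1]
opening: 0.0304
grip_force: 19.9
```

Call:
{"op": "carry_out", "data": {
  "steps": [
    {"dx": -0.0005, "dy": -0.0008, "dz": 0.0005, "wx": 0, "wy": 0, "wz": 0, "fingers": 0.4},
    {"dx": -0.0005, "dy": -0.0008, "dz": 0.001, "wx": 0, "wy": 0, "wz": 0, "fingers": 0.4},
    {"dx": -0.0005, "dy": -0.0008, "dz": 0.0015, "wx": 0, "wy": 0, "wz": 0, "fingers": 0.4},
    {"dx": -0.0005, "dy": -0.0008, "dz": 0.0015, "wx": 0, "wy": 0, "wz": 0, "fingers": 0.4}
  ]
}}

```text
t: 7.6
tcp_pos: [0.5994, -0.1704, 0.0188]
orientation: [3.142, -0.0, -0.0]
contact_force: [-0.5, -0.6, -0.8]
opening: 0.0309
grip_force: 19.9
```

Call:
{"op": "carry_out", "data": {
  "steps": [
    {"dx": 0, "dy": 0, "dz": 0.0004, "wx": 0, "wy": 0, "wz": 0, "fingers": 0.4},
    {"dx": 0, "dy": 0, "dz": 0.0008, "wx": 0, "wy": 0, "wz": 0, "fingers": 0.4},
    {"dx": 0, "dy": 0, "dz": 0.0008, "wx": 0, "wy": 0, "wz": 0, "fingers": 0.4}
  ]
}}

```text
t: 7.98
tcp_pos: [0.5993, -0.1703, 0.0179]
orientation: [3.142, 0.0, -0.0]
contact_force: [0.5, 0.3, -0.0]
opening: 0.0308
grip_force: 19.9
```

Call:
{"op": "carry_out", "data": {
  "steps": [
    {"dx": 0, "dy": 0, "dz": 0.0005, "wx": 0, "wy": 0, "wz": 0, "fingers": 0.4},
    {"dx": 0, "dy": 0, "dz": 0.0008, "wx": 0, "wy": 0, "wz": 0, "fingers": 0.4},
    {"dx": 0, "dy": 0, "dz": 0.0008, "wx": 0, "wy": 0, "wz": 0, "fingers": 0.4}
  ]
}}

```text
t: 8.35
tcp_pos: [0.5994, -0.1704, 0.0176]
orientation: [3.141, -0.0, 0.0]
contact_force: [-2.9, 2.1, 3.8]
opening: 0.0302
grip_force: 21.8
```

Contact at 4 N, with the rim pushing towards -x,+y. I follow it 1 mm and open gently.

Call:
{"op": "carry_out", "data": {
  "steps": [
    {"dx": -0.0006, "dy": -0.0004, "dz": 0, "wx": 0, "wy": 0, "wz": 0, "fingers": 0.4},
    {"dx": -0.0012, "dy": -0.0008, "dz": 0, "wx": 0, "wy": 0, "wz": 0, "fingers": 0.4},
    {"dx": -0.0012, "dy": -0.0008, "dz": 0, "wx": 0, "wy": 0, "wz": 0, "fingers": 0.4}
  ]
}}

```text
t: 8.72
tcp_pos: [0.5986, -0.1698, 0.0176]
orientation: [3.141, -0.0, 0.002]
contact_force: [2.9, -1.0, 2.9]
opening: 0.0308
grip_force: 21.8
```

Call:
{"op": "carry_out", "data": {
  "steps": [
    {"dx": 0.0004, "dy": -0.0002, "dz": 0, "wx": 0, "wy": 0, "wz": 0, "fingers": 0.4},
    {"dx": 0.0004, "dy": -0.0002, "dz": 0, "wx": 0, "wy": 0, "wz": 0, "fingers": 0.25},
    {"dx": 0.0004, "dy": -0.0002, "dz": 0, "wx": 0, "wy": 0, "wz": 0, "fingers": 0.15},
    {"dx": 0.0004, "dy": -0.0002, "dz": 0, "wx": 0, "wy": 0, "wz": 0, "fingers": 0.05},
    {"dx": 0.0004, "dy": -0.0002, "dz": 0, "wx": 0, "wy": 0, "wz": 0, "fingers": -0.15},
    {"dx": 0.0004, "dy": -0.0002, "dz": 0, "wx": 0, "wy": 0, "wz": 0, "fingers": -0.15},
    {"dx": 0.0004, "dy": -0.0002, "dz": 0, "wx": 0, "wy": 0, "wz": 0, "fingers": -0.15},
    {"dx": 0.0004, "dy": -0.0002, "dz": -0.01, "wx": 0, "wy": 0, "wz": 0, "fingers": -0.15},
    {"dx": 0.0004, "dy": -0.0002, "dz": -0.03, "wx": 0, "wy": 0, "wz": 0, "fingers": -0.15},
    {"dx": 0.0004, "dy": -0.0002, "dz": -0.07, "wx": 0, "wy": 0, "wz": 0, "fingers": -0.15},
    {"dx": 0.0004, "dy": -0.0002, "dz": -0.11, "wx": 0, "wy": 0, "wz": 0, "fingers": -0.15},
    {"dx": 0.0004, "dy": -0.0002, "dz": -0.11, "wx": 0, "wy": 0, "wz": 0, "fingers": -0.15}
  ]
}}

```text
t: 10.22
tcp_pos: [0.6009, -0.1701, 0.1338]
orientation: [3.138, -0.0, 0.015]
contact_force: [0.4, 0.2, -0.2]
opening: 0.0489
grip_force: 0.0
```

Run:
```python
from h import *
i,im=snap('w5',dict(ball=(.598,-.1705,.029)))
im2=robot.capture('side');i=robot.camera_info('side')
a=cv2.resize(im2[180:320,180:380],(400,280),interpolation=cv2.INTER_CUBIC)
b=cv2.resize(im[100:280,150:407],(400,280),interpolation=cv2.INTER_CUBIC)
cv2.imwrite('pics/m5.png',np.hstack([a,b])[:,:,::-1])
```

```text
ball [408. 299.]
10.275 [ 0.5997 -0.1697  0.1308] R [[1.0, -0.0, 0.005], [0.0, -1.0, -0.002], [0.005, 0.002, -1.0]] [ 0.4 -0.5 -1. ] 0.04963107994485163
```

View pics/m5.png

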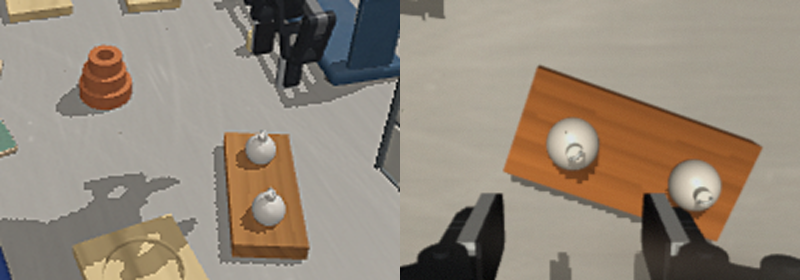

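Both baubles sit neck up in the tray, and the tower's ring lies open on top. Small setter next.

Call:
{"op": "carry_out", "data": {
  "force": 25,
  "steps": [
    {"dx": -0.03, "dy": -0.04, "dz": 0, "wx": 0, "wy": 0, "wz": 0, "fingers": -0.35},
    {"dx": -0.06, "dy": -0.08, "dz": 0, "wx": 0, "wy": 0, "wz": 0, "fingers": -0.35},
    {"dx": -0.095, "dy": -0.125, "dz": 0, "wx": 0, "wy": 0, "wz": 0, "fingers": -0.35},
    {"dx": -0.118, "dy": -0.157, "dz": 0, "wx": 0, "wy": 0, "wz": 0, "fingers": -0.35},
    {"dx": -0.1245, "dy": -0.165, "dz": 0.005, "wx": 0, "wy": 0, "wz": 0, "fingers": -0.35},
    {"dx": -0.1245, "dy": -0.165, "dz": 0.02, "wx": 0, "wy": 0, "wz": 0, "fingers": -0.35},
    {"dx": -0.1245, "dy": -0.165, "dz": 0.045, "wx": 0, "wy": 0, "wz": 0, "fingers": -0.35},
    {"dx": -0.1245, "dy": -0.165, "dz": 0.063, "wx": 0, "wy": 0, "wz": 0, "fingers": -0.35},
    {"dx": -0.1245, "dy": -0.165, "dz": 0.075, "wx": 0, "wy": 0, "wz": 0, "fingers": -0.35},
    {"dx": -0.1245, "dy": -0.165, "dz": 0.0805, "wx": 0, "wy": 0, "wz": 0, "fingers": -0.35},
    {"dx": -0.1245, "dy": -0.165, "dz": 0.0805, "wx": 0, "wy": 0, "wz": 0, "fingers": -0.35},
    {"dx": -0.1245, "dy": -0.165, "dz": 0.0805, "wx": 0, "wy": 0, "wz": 0, "fingers": -0.1},
    {"dx": -0.1245, "dy": -0.165, "dz": 0.0805, "wx": 0, "wy": 0, "wz": 0, "fingers": 0.0},
    {"dx": -0.1245, "dy": -0.165, "dz": 0.0805, "wx": 0, "wy": 0, "wz": 0, "fingers": 0.1},
    {"dx": -0.1245, "dy": -0.165, "dz": 0.0805, "wx": 0, "wy": 0, "wz": 0, "fingers": 0.2},
    {"dx": -0.1245, "dy": -0.165, "dz": 0.0805, "wx": 0, "wy": 0, "wz": 0, "fingers": 0.2},
    {"dx": -0.1245, "dy": -0.165, "dz": 0.0805, "wx": 0, "wy": 0, "wz": 0, "fingers": 0.2}
  ]
}}

```text
t: 12.45
tcp_pos: [0.4746, -0.0044, 0.0476]
orientation: [3.141, 0.0, 0.002]
contact_force: [-1.1, 0.2, 4.9]
opening: 0.0385
grip_force: 24.5
```

Call:
{"op": "carry_out", "data": {
  "steps": [
    {"dx": 0, "dy": 0, "dz": -0.005, "wx": 0, "wy": 0, "wz": 0, "fingers": 0.2},
    {"dx": 0, "dy": 0, "dz": -0.02, "wx": 0, "wy": 0, "wz": 0, "fingers": 0.2},
    {"dx": 0, "dy": 0, "dz": -0.045, "wx": 0, "wy": 0, "wz": 0, "fingers": 0.2},
    {"dx": 0.01, "dy": -0.02, "dz": -0.06, "wx": 0, "wy": 0, "wz": 0, "fingers": 0.2},
    {"dx": 0.03, "dy": -0.05, "dz": -0.065, "wx": 0, "wy": 0, "wz": 0, "fingers": 0.2},
    {"dx": 0.055, "dy": -0.09, "dz": -0.065, "wx": 0, "wy": 0, "wz": 0, "fingers": 0.2},
    {"dx": 0.08, "dy": -0.135, "dz": -0.065, "wx": 0, "wy": 0, "wz": 0, "fingers": 0.2},
    {"dx": 0.1, "dy": -0.17, "dz": -0.065, "wx": 0, "wy": 0, "wz": 0, "fingers": 0.2},
    {"dx": 0.112, "dy": -0.188, "dz": -0.065, "wx": 0, "wy": 0, "wz": 0, "fingers": 0.2},
    {"dx": 0.1155, "dy": -0.1935, "dz": -0.065, "wx": 0, "wy": 0, "wz": 0, "fingers": 0.2},
    {"dx": 0.1155, "dy": -0.1935, "dz": -0.065, "wx": 0, "wy": 0, "wz": 0, "fingers": 0.2},
    {"dx": 0.1155, "dy": -0.1935, "dz": -0.065, "wx": 0, "wy": 0, "wz": 0, "fingers": 0.2}
  ]
}}

```text
t: 13.95
tcp_pos: [0.5894, 0.1883, 0.112]
orientation: [3.141, -0.001, -0.0]
contact_force: [0.0, -1.5, -1.5]
opening: 0.039
grip_force: 25.2
```

Run:
```python
from h import *
s=robot.observe()['tcp_pos']
i,im=snap('w6',dict(bs=(.590,.189,.014),bm=(.432,.219,.014),settop=(s[0],s[1],s[2]+.0124),r=(s[0]+.02,s[1],s[2]+.0124)))
```

```text
bs [406. 295.]
bm [362. 520.]
settop [408. 387.]
r [408. 330.]
14.0 [0.5894 0.1883 0.112 ] R [[1.0, -0.001, 0.0], [-0.001, -1.0, -0.0], [0.0, 0.0, -1.0]] [-0.5 -0.6 -0.3] 0.03878116220815251
```

View pics/w6.png

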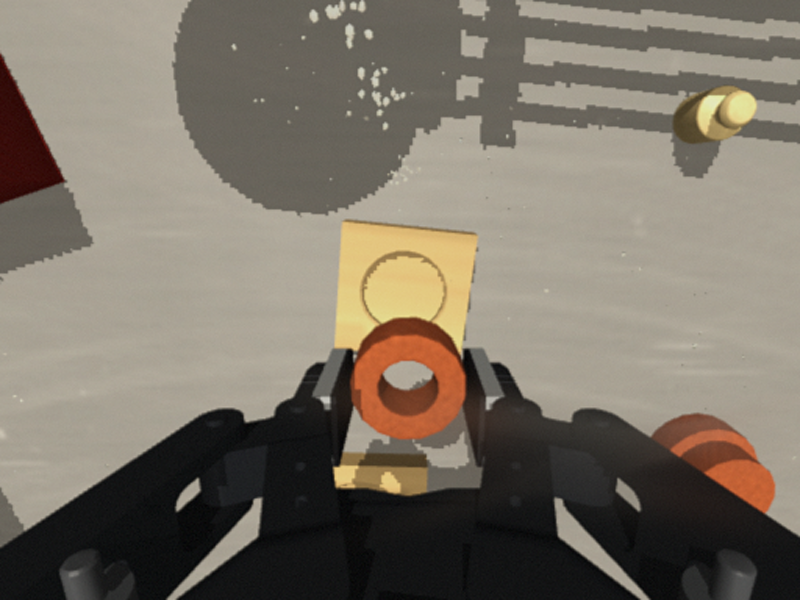

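The recess mouth is at about (403,291), 2 mm off my estimate, and the ring is held level at (410,380). I correct by dx +1 mm, dy -2 mm and lower.

Call:
{"op": "carry_out", "data": {
  "steps": [
    {"dx": 0.001, "dy": -0.002, "dz": 0.03, "wx": 0, "wy": 0, "wz": 0, "fingers": 0.2},
    {"dx": 0.001, "dy": -0.002, "dz": 0.055, "wx": 0, "wy": 0, "wz": 0, "fingers": 0.2},
    {"dx": 0.001, "dy": -0.002, "dz": 0.07, "wx": 0, "wy": 0, "wz": 0, "fingers": 0.2},
    {"dx": 0.001, "dy": -0.002, "dz": 0.08, "wx": 0, "wy": 0, "wz": 0, "fingers": 0.2},
    {"dx": 0.001, "dy": -0.002, "dz": 0.086, "wx": 0, "wy": 0, "wz": 0, "fingers": 0.2},
    {"dx": 0.001, "dy": -0.002, "dz": 0.09, "wx": 0, "wy": 0, "wz": 0, "fingers": 0.2},
    {"dx": 0.001, "dy": -0.002, "dz": 0.093, "wx": 0, "wy": 0, "wz": 0, "fingers": 0.2},
    {"dx": 0.001, "dy": -0.002, "dz": 0.0945, "wx": 0, "wy": 0, "wz": 0, "fingers": 0.2},
    {"dx": 0.001, "dy": -0.002, "dz": 0.0945, "wx": 0, "wy": 0, "wz": 0, "fingers": 0.2}
  ]
}}

```text
t: 15.12
tcp_pos: [0.5906, 0.1912, 0.0173]
orientation: [3.142, -0.0, 0.0]
contact_force: [0.6, -0.3, 0.1]
opening: 0.0387
grip_force: 25.2
```

Call:
{"op": "carry_out", "data": {
  "steps": [
    {"dx": 0, "dy": 0, "dz": 0.0006, "wx": 0, "wy": 0, "wz": 0, "fingers": 0.2},
    {"dx": 0, "dy": 0, "dz": 0.0012, "wx": 0, "wy": 0, "wz": 0, "fingers": 0.2},
    {"dx": 0, "dy": 0, "dz": 0.0012, "wx": 0, "wy": 0, "wz": 0, "fingers": 0.1},
    {"dx": 0, "dy": 0, "dz": 0.0012, "wx": 0, "wy": 0, "wz": 0, "fingers": 0},
    {"dx": 0, "dy": 0, "dz": 0.0012, "wx": 0, "wy": 0, "wz": 0, "fingers": -0.2},
    {"dx": 0, "dy": 0, "dz": 0.0012, "wx": 0, "wy": 0, "wz": 0, "fingers": -0.3},
    {"dx": 0, "dy": 0, "dz": 0.0012, "wx": 0, "wy": 0, "wz": 0, "fingers": -0.3},
    {"dx": 0, "dy": 0, "dz": -0.01, "wx": 0, "wy": 0, "wz": 0, "fingers": -0.3},
    {"dx": 0, "dy": 0, "dz": -0.03, "wx": 0, "wy": 0, "wz": 0, "fingers": -0.3},
    {"dx": 0, "dy": 0, "dz": -0.06, "wx": 0, "wy": 0, "wz": 0, "fingers": -0.5},
    {"dx": 0, "dy": 0, "dz": -0.09, "wx": 0, "wy": 0, "wz": 0, "fingers": -0.5},
    {"dx": 0, "dy": 0, "dz": -0.095, "wx": 0, "wy": 0, "wz": 0, "fingers": -0.5},
    {"dx": 0, "dy": 0, "dz": -0.095, "wx": 0, "wy": 0, "wz": 0, "fingers": -0.5}
  ]
}}

```text
t: 16.75
tcp_pos: [0.5906, 0.1911, 0.1124]
orientation: [-3.142, 0.0, -0.001]
contact_force: [-1.1, 0.3, -0.5]
opening: 0.0641
grip_force: 0.0
```

Run:
```python
from h import *
i,im=snap('w7',dict(s=(.5918,.1905,.028)))
s=robot.capture('side');si=robot.camera_info('side')
print(proj(si,(.5918,.1905,.028)),proj(si,(.475,-.005,.04)))
a=cv2.resize(im[100:260,170:350],(450,400),interpolation=cv2.INTER_CUBIC)
b=cv2.resize(s[150:260,170:290],(350,400),interpolation=cv2.INTER_CUBIC)
cv2.imwrite('pics/m7.png',np.hstack([a,b])[:,:,::-1])
```

```text
s [409. 301.]
16.8 [0.5901 0.1911 0.1112] R [[1.0, -0.0, -0.001], [-0.0, -1.0, -0.0], [-0.001, 0.0, -1.0]] [ 0.7  0.2 -0.7] 0.06373213736027078
[254.7332874  169.57837362] [232.81381868 213.43295937]
```

View pics/m7.png

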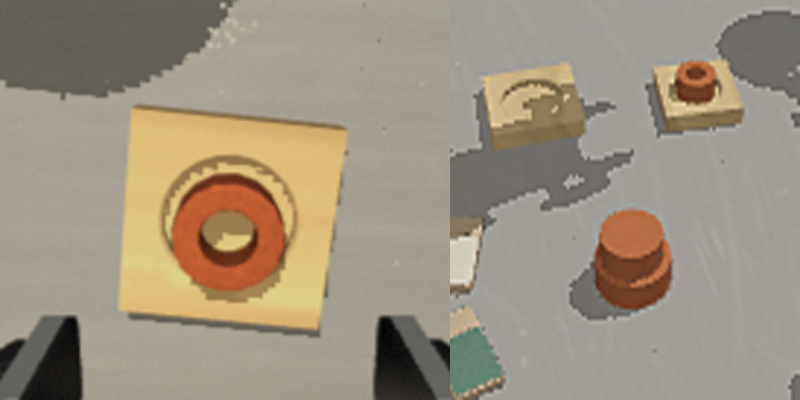

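The small setter lies flat in its recess at (230,232), and the two-disc tower is at its expected place. Medium next.

Call:
{"op": "carry_out", "data": {
  "force": 30,
  "steps": [
    {"dx": -0.02, "dy": 0.035, "dz": 0, "wx": 0, "wy": 0, "wz": 0, "fingers": -0.65},
    {"dx": -0.05, "dy": 0.085, "dz": 0, "wx": 0, "wy": 0, "wz": 0, "fingers": -0.65},
    {"dx": -0.08, "dy": 0.135, "dz": 0, "wx": 0, "wy": 0, "wz": 0, "fingers": -0.65},
    {"dx": -0.105, "dy": 0.178, "dz": 0, "wx": 0, "wy": 0, "wz": 0, "fingers": -0.65},
    {"dx": -0.1153, "dy": 0.195, "dz": 0.005, "wx": 0, "wy": 0, "wz": 0, "fingers": -0.65},
    {"dx": -0.1153, "dy": 0.195, "dz": 0.02, "wx": 0, "wy": 0, "wz": 0, "fingers": -0.65},
    {"dx": -0.1153, "dy": 0.195, "dz": 0.045, "wx": 0, "wy": 0, "wz": 0, "fingers": -0.65},
    {"dx": -0.1153, "dy": 0.195, "dz": 0.065, "wx": 0, "wy": 0, "wz": 0, "fingers": -0.65},
    {"dx": -0.1153, "dy": 0.195, "dz": 0.078, "wx": 0, "wy": 0, "wz": 0, "fingers": -0.65},
    {"dx": -0.1153, "dy": 0.195, "dz": 0.085, "wx": 0, "wy": 0, "wz": 0, "fingers": -0.65},
    {"dx": -0.1153, "dy": 0.195, "dz": 0.0855, "wx": 0, "wy": 0, "wz": 0, "fingers": -0.65},
    {"dx": -0.1153, "dy": 0.195, "dz": 0.0855, "wx": 0, "wy": 0, "wz": 0, "fingers": -0.35},
    {"dx": -0.1153, "dy": 0.195, "dz": 0.0855, "wx": 0, "wy": 0, "wz": 0, "fingers": -0.25},
    {"dx": -0.1153, "dy": 0.195, "dz": 0.0855, "wx": 0, "wy": 0, "wz": 0, "fingers": -0.15},
    {"dx": -0.1153, "dy": 0.195, "dz": 0.0855, "wx": 0, "wy": 0, "wz": 0, "fingers": -0.05},
    {"dx": -0.1153, "dy": 0.195, "dz": 0.0855, "wx": 0, "wy": 0, "wz": 0, "fingers": -0.05},
    {"dx": -0.1153, "dy": 0.195, "dz": 0.0855, "wx": 0, "wy": 0, "wz": 0, "fingers": -0.05}
  ]
}}

```text
t: 18.98
tcp_pos: [0.4759, -0.004, 0.0277]
orientation: [3.141, -0.0, 0.003]
contact_force: [-1.3, 0.5, 6.7]
opening: 0.0504
grip_force: 31.1
```

Call:
{"op": "carry_out", "data": {
  "steps": [
    {"dx": 0, "dy": 0, "dz": -0.005, "wx": 0, "wy": 0, "wz": 0, "fingers": -0.05},
    {"dx": 0, "dy": 0, "dz": -0.02, "wx": 0, "wy": 0, "wz": 0, "fingers": -0.05},
    {"dx": 0, "dy": 0, "dz": -0.045, "wx": 0, "wy": 0, "wz": 0, "fingers": -0.05},
    {"dx": -0.002, "dy": -0.015, "dz": -0.07, "wx": 0, "wy": 0, "wz": 0, "fingers": -0.05},
    {"dx": -0.01, "dy": -0.05, "dz": -0.085, "wx": 0, "wy": 0, "wz": 0, "fingers": -0.05},
    {"dx": -0.02, "dy": -0.1, "dz": -0.085, "wx": 0, "wy": 0, "wz": 0, "fingers": -0.05},
    {"dx": -0.03, "dy": -0.15, "dz": -0.085, "wx": 0, "wy": 0, "wz": 0, "fingers": -0.05},
    {"dx": -0.038, "dy": -0.195, "dz": -0.085, "wx": 0, "wy": 0, "wz": 0, "fingers": -0.05},
    {"dx": -0.042, "dy": -0.217, "dz": -0.085, "wx": 0, "wy": 0, "wz": 0, "fingers": -0.05},
    {"dx": -0.0435, "dy": -0.2245, "dz": -0.085, "wx": 0, "wy": 0, "wz": 0, "fingers": -0.05},
    {"dx": -0.0435, "dy": -0.2245, "dz": -0.085, "wx": 0, "wy": 0, "wz": 0, "fingers": -0.05},
    {"dx": -0.0435, "dy": -0.2245, "dz": -0.085, "wx": 0, "wy": 0, "wz": 0, "fingers": -0.05}
  ]
}}

```text
t: 20.48
tcp_pos: [0.4321, 0.2198, 0.1118]
orientation: [3.141, -0.002, 0.0]
contact_force: [-0.6, -0.3, 0.4]
opening: 0.0505
grip_force: 31.5
```

Run:
```python
from h import *
s=robot.observe()['tcp_pos'];z=s[2]+.0123
i,im=snap('w8',dict(c=(.4325,.2205,.014),far=(.4625,.2205,.014),l=(.4325,.2505,.014),r=(.4325,.1905,.014),top=(s[0],s[1],z),tfar=(s[0]+.026,s[1],z),tnear=(s[0]-.026,s[1],z)))
```

```text
c [406. 295.]
far [406. 244.]
l [354. 295.]
r [458. 295.]
top [408. 387.]
tfar [408. 312.]
tnear [408. 454.]
20.525 [0.4321 0.2198 0.1117] R [[1.0, -0.001, 0.0], [-0.001, -1.0, -0.0], [0.0, 0.0, -1.0]] [-1.  -0.  -1.5] 0.050079852658603784
```

View pics/w8.png

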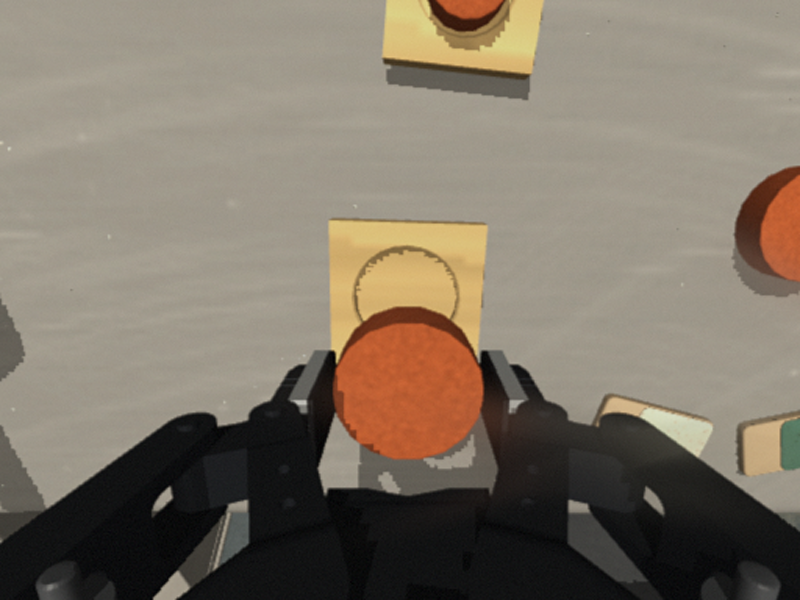

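The recess mouth (354–459, top 246) is where predicted, and the disc is held level, about 1.5 mm towards -x. I shift +1 mm and lower.

Call:
{"op": "carry_out", "data": {
  "steps": [
    {"dx": 0.001, "dy": -0.0005, "dz": 0.03, "wx": 0, "wy": 0, "wz": 0, "fingers": -0.05},
    {"dx": 0.001, "dy": -0.0005, "dz": 0.055, "wx": 0, "wy": 0, "wz": 0, "fingers": -0.05},
    {"dx": 0.001, "dy": -0.0005, "dz": 0.07, "wx": 0, "wy": 0, "wz": 0, "fingers": -0.05},
    {"dx": 0.001, "dy": -0.0005, "dz": 0.08, "wx": 0, "wy": 0, "wz": 0, "fingers": -0.05},
    {"dx": 0.001, "dy": -0.0005, "dz": 0.086, "wx": 0, "wy": 0, "wz": 0, "fingers": -0.05},
    {"dx": 0.001, "dy": -0.0005, "dz": 0.09, "wx": 0, "wy": 0, "wz": 0, "fingers": -0.05},
    {"dx": 0.001, "dy": -0.0005, "dz": 0.093, "wx": 0, "wy": 0, "wz": 0, "fingers": -0.05},
    {"dx": 0.001, "dy": -0.0005, "dz": 0.094, "wx": 0, "wy": 0, "wz": 0, "fingers": -0.05},
    {"dx": 0.001, "dy": -0.0005, "dz": 0.094, "wx": 0, "wy": 0, "wz": 0, "fingers": -0.05}
  ]
}}

```text
t: 21.65
tcp_pos: [0.4329, 0.2212, 0.0178]
orientation: [-3.142, 0.0, -0.001]
contact_force: [-0.6, 0.4, 0.3]
opening: 0.0506
grip_force: 31.5
```

Call:
{"op": "carry_out", "data": {
  "steps": [
    {"dx": 0, "dy": 0, "dz": 0.0007, "wx": 0, "wy": 0, "wz": 0, "fingers": -0.05},
    {"dx": 0, "dy": 0, "dz": 0.0014, "wx": 0, "wy": 0, "wz": 0, "fingers": -0.05},
    {"dx": 0, "dy": 0, "dz": 0.0014, "wx": 0, "wy": 0, "wz": 0, "fingers": -0.15},
    {"dx": 0, "dy": 0, "dz": 0.0014, "wx": 0, "wy": 0, "wz": 0, "fingers": -0.25},
    {"dx": 0, "dy": 0, "dz": 0.0014, "wx": 0, "wy": 0, "wz": 0, "fingers": -0.4},
    {"dx": 0, "dy": 0, "dz": 0.0014, "wx": 0, "wy": 0, "wz": 0, "fingers": -0.55},
    {"dx": 0, "dy": 0, "dz": 0.0014, "wx": 0, "wy": 0, "wz": 0, "fingers": -0.55},
    {"dx": 0, "dy": 0, "dz": -0.01, "wx": 0, "wy": 0, "wz": 0, "fingers": -0.55},
    {"dx": 0, "dy": 0, "dz": -0.03, "wx": 0, "wy": 0, "wz": 0, "fingers": -0.55},
    {"dx": 0, "dy": 0, "dz": -0.06, "wx": 0, "wy": 0, "wz": 0, "fingers": -0.9},
    {"dx": 0, "dy": 0, "dz": -0.09, "wx": 0, "wy": 0, "wz": 0, "fingers": -0.9},
    {"dx": 0, "dy": 0, "dz": -0.095, "wx": 0, "wy": 0, "wz": 0, "fingers": -0.9},
    {"dx": 0, "dy": 0, "dz": -0.095, "wx": 0, "wy": 0, "wz": 0, "fingers": -0.9}
  ]
}}

```text
t: 23.28
tcp_pos: [0.4327, 0.2211, 0.1125]
orientation: [3.142, -0.0, 0.0]
contact_force: [-0.4, -0.8, -0.5]
opening: 0.0812
grip_force: 0.0
```

Run:
```python
from h import *
i,im=snap('w9',dict(s=(.4315,.2203,.028)))
s=robot.capture('side');si=robot.camera_info('side')
for q in((.4755,-.005,.02),):print(proj(si,q), (proj(si,q)-[170,150])/[120,110]*[350,400]+[450,0])
a=cv2.resize(im[100:260,170:350],(450,400),interpolation=cv2.INTER_CUBIC)
b=cv2.resize(s[150:260,170:290],(350,400),interpolation=cv2.INTER_CUBIC)
cv2.imwrite('pics/m9.png',np.hstack([a,b])[:,:,::-1])
```

```text
s [409. 305.]
23.325 [0.4323 0.221  0.1117] R [[1.0, -0.0, -0.001], [-0.0, -1.0, -0.001], [-0.001, 0.001, -1.0]] [-0.  -0.3 -0.2] 0.08088770159952324
[233.15976896 220.01275263] [634.21599281 254.59182775]
```

View pics/m9.png

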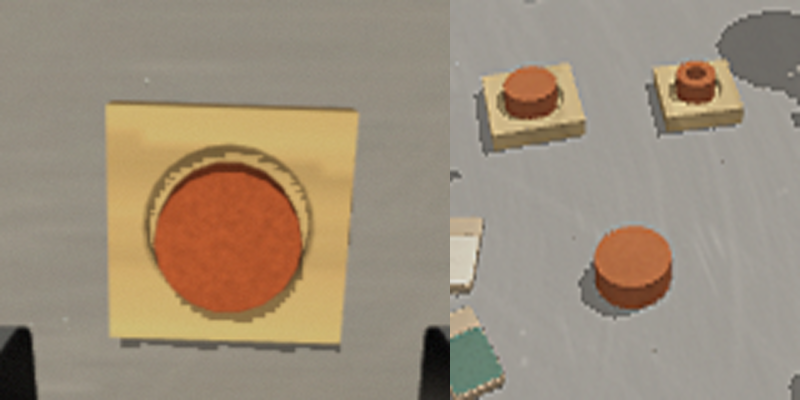

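The medium setter is flat in its recess, and the large disc stands at the expected spot. With the pads set farther back at this width, I grasp at TCP z of about 5 mm.

Call:
{"op": "carry_out", "data": {
  "force": 35,
  "steps": [
    {"dx": 0.005, "dy": 0.03, "dz": 0, "wx": 0, "wy": 0, "wz": 0, "fingers": -0.95},
    {"dx": 0.015, "dy": 0.08, "dz": 0, "wx": 0, "wy": 0, "wz": 0, "fingers": -0.95},
    {"dx": 0.025, "dy": 0.135, "dz": 0, "wx": 0, "wy": 0, "wz": 0, "fingers": -0.95},
    {"dx": 0.036, "dy": 0.19, "dz": 0, "wx": 0, "wy": 0, "wz": 0, "fingers": -0.95},
    {"dx": 0.042, "dy": 0.218, "dz": 0, "wx": 0, "wy": 0, "wz": 0, "fingers": -0.95},
    {"dx": 0.043, "dy": 0.2253, "dz": 0.01, "wx": 0, "wy": 0, "wz": 0, "fingers": -0.95},
    {"dx": 0.043, "dy": 0.2253, "dz": 0.03, "wx": 0, "wy": 0, "wz": 0, "fingers": -0.95},
    {"dx": 0.043, "dy": 0.2253, "dz": 0.06, "wx": 0, "wy": 0, "wz": 0, "fingers": -0.95},
    {"dx": 0.043, "dy": 0.2253, "dz": 0.085, "wx": 0, "wy": 0, "wz": 0, "fingers": -0.95},
    {"dx": 0.043, "dy": 0.2253, "dz": 0.1, "wx": 0, "wy": 0, "wz": 0, "fingers": -0.95},
    {"dx": 0.043, "dy": 0.2253, "dz": 0.107, "wx": 0, "wy": 0, "wz": 0, "fingers": -0.95},
    {"dx": 0.043, "dy": 0.2253, "dz": 0.108, "wx": 0, "wy": 0, "wz": 0, "fingers": -0.95},
    {"dx": 0.043, "dy": 0.2253, "dz": 0.108, "wx": 0, "wy": 0, "wz": 0, "fingers": -0.65},
    {"dx": 0.043, "dy": 0.2253, "dz": 0.108, "wx": 0, "wy": 0, "wz": 0, "fingers": -0.55},
    {"dx": 0.043, "dy": 0.2253, "dz": 0.108, "wx": 0, "wy": 0, "wz": 0, "fingers": -0.45},
    {"dx": 0.043, "dy": 0.2253, "dz": 0.108, "wx": 0, "wy": 0, "wz": 0, "fingers": -0.35},
    {"dx": 0.043, "dy": 0.2253, "dz": 0.108, "wx": 0, "wy": 0, "wz": 0, "fingers": -0.35},
    {"dx": 0.043, "dy": 0.2253, "dz": 0.108, "wx": 0, "wy": 0, "wz": 0, "fingers": -0.35}
  ]
}}

```text
t: 25.62
tcp_pos: [0.4763, -0.0042, 0.0059]
orientation: [3.142, -0.0, 0.002]
contact_force: [-3.1, -0.7, 5.6]
opening: 0.0626
grip_force: 36.7
```

Call:
{"op": "carry_out", "data": {
  "steps": [
    {"dx": 0, "dy": 0, "dz": -0.005, "wx": 0, "wy": 0, "wz": 0, "fingers": -0.35},
    {"dx": 0, "dy": 0, "dz": -0.02, "wx": 0, "wy": 0, "wz": 0, "fingers": -0.35},
    {"dx": 0, "dy": 0, "dz": -0.045, "wx": 0, "wy": 0, "wz": 0, "fingers": -0.35},
    {"dx": 0, "dy": 0.01, "dz": -0.075, "wx": 0, "wy": 0, "wz": 0, "fingers": -0.35},
    {"dx": -0.007, "dy": 0.05, "dz": -0.1, "wx": 0, "wy": 0, "wz": 0, "fingers": -0.35},
    {"dx": -0.014, "dy": 0.1, "dz": -0.106, "wx": 0, "wy": 0, "wz": 0, "fingers": -0.35},
    {"dx": -0.021, "dy": 0.15, "dz": -0.106, "wx": 0, "wy": 0, "wz": 0, "fingers": -0.35},
    {"dx": -0.028, "dy": 0.2, "dz": -0.106, "wx": 0, "wy": 0, "wz": 0, "fingers": -0.35},
    {"dx": -0.033, "dy": 0.24, "dz": -0.106, "wx": 0, "wy": 0, "wz": 0, "fingers": -0.35},
    {"dx": -0.035, "dy": 0.257, "dz": -0.106, "wx": 0, "wy": 0, "wz": 0, "fingers": -0.35},
    {"dx": -0.0355, "dy": 0.262, "dz": -0.106, "wx": 0, "wy": 0, "wz": 0, "fingers": -0.35},
    {"dx": -0.0355, "dy": 0.262, "dz": -0.106, "wx": 0, "wy": 0, "wz": 0, "fingers": -0.35},
    {"dx": -0.0355, "dy": 0.262, "dz": -0.106, "wx": 0, "wy": 0, "wz": 0, "fingers": -0.35}
  ]
}}

```text
t: 27.25
tcp_pos: [0.4406, -0.2651, 0.1108]
orientation: [-3.141, -0.002, -0.0]
contact_force: [-0.8, 0.5, -1.4]
opening: 0.062
grip_force: 38.5
```

Run:
```python
from h import *
s=robot.observe()['tcp_pos'];z=s[2]+.0141
i,im=snap('w10',dict(far=(.4408+.036,-.266,.014),l=(.4408,-.23,.014),r=(.4408,-.302,.014),tl=(s[0],s[1]+.032,z),tr=(s[0],s[1]-.032,z),tnear=(s[0]-.032,s[1],z)))
```

```text
far [410. 233.]
l [347. 296.]
r [472. 296.]
tl [310. 389.]
tr [506. 389.]
tnear [408. 473.]
27.3 [ 0.4406 -0.2651  0.1107] R [[1.0, 0.001, 0.0], [0.001, -1.0, 0.0], [0.0, -0.0, -1.0]] [ 0.1 -0.  -0.9] 0.06191078133848338
```

View pics/w10.png

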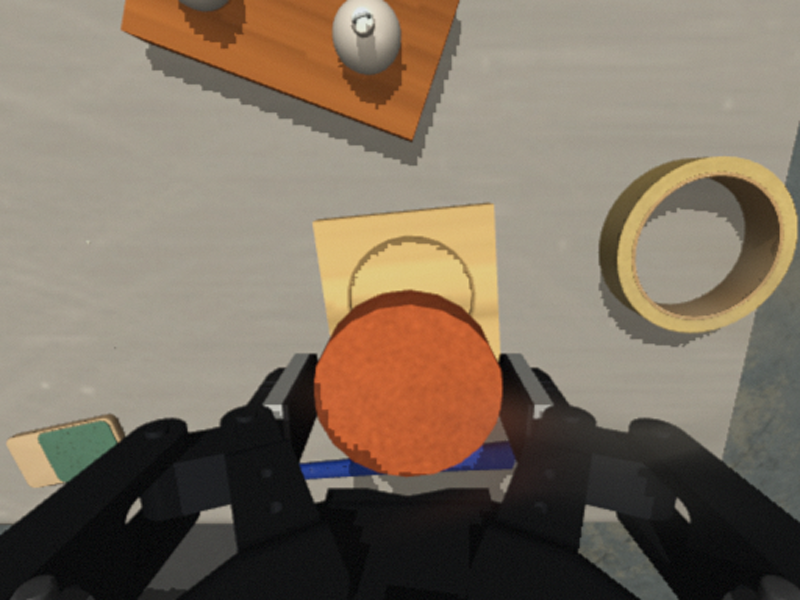

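The recess mouth (349–474, top 237) is about 2 mm nearer and 1 mm to the right of where I had it. The disc is level in the pads. I correct by dx -1.5, dy +1.5 mm and lower.

Call:
{"op": "carry_out", "data": {
  "steps": [
    {"dx": -0.0015, "dy": 0.0015, "dz": 0.03, "wx": 0, "wy": 0, "wz": 0, "fingers": -0.35},
    {"dx": -0.0015, "dy": 0.0015, "dz": 0.055, "wx": 0, "wy": 0, "wz": 0, "fingers": -0.35},
    {"dx": -0.0015, "dy": 0.0015, "dz": 0.07, "wx": 0, "wy": 0, "wz": 0, "fingers": -0.35},
    {"dx": -0.0015, "dy": 0.0015, "dz": 0.08, "wx": 0, "wy": 0, "wz": 0, "fingers": -0.35},
    {"dx": -0.0015, "dy": 0.0015, "dz": 0.086, "wx": 0, "wy": 0, "wz": 0, "fingers": -0.35},
    {"dx": -0.0015, "dy": 0.0015, "dz": 0.09, "wx": 0, "wy": 0, "wz": 0, "fingers": -0.35},
    {"dx": -0.0015, "dy": 0.0015, "dz": 0.093, "wx": 0, "wy": 0, "wz": 0, "fingers": -0.35},
    {"dx": -0.0015, "dy": 0.0015, "dz": 0.0945, "wx": 0, "wy": 0, "wz": 0, "fingers": -0.35},
    {"dx": -0.0015, "dy": 0.0015, "dz": 0.0945, "wx": 0, "wy": 0, "wz": 0, "fingers": -0.35}
  ]
}}

```text
t: 28.42
tcp_pos: [0.4388, -0.2677, 0.0163]
orientation: [3.141, -0.0, 0.0]
contact_force: [-0.3, 0.2, -1.4]
opening: 0.0622
grip_force: 38.5
```

Call:
{"op": "carry_out", "data": {
  "steps": [
    {"dx": 0, "dy": -0.0005, "dz": 0.0008, "wx": 0, "wy": 0, "wz": 0, "fingers": -0.35},
    {"dx": 0, "dy": -0.0005, "dz": 0.0016, "wx": 0, "wy": 0, "wz": 0, "fingers": -0.35},
    {"dx": 0, "dy": -0.0005, "dz": 0.0016, "wx": 0, "wy": 0, "wz": 0, "fingers": -0.45},
    {"dx": 0, "dy": -0.0005, "dz": 0.0016, "wx": 0, "wy": 0, "wz": 0, "fingers": -0.55},
    {"dx": 0, "dy": -0.0005, "dz": 0.0016, "wx": 0, "wy": 0, "wz": 0, "fingers": -0.7},
    {"dx": 0, "dy": -0.0005, "dz": 0.0016, "wx": 0, "wy": 0, "wz": 0, "fingers": -0.85},
    {"dx": 0, "dy": -0.0005, "dz": 0.0016, "wx": 0, "wy": 0, "wz": 0, "fingers": -0.85},
    {"dx": 0, "dy": -0.0005, "dz": -0.01, "wx": 0, "wy": 0, "wz": 0, "fingers": -0.85},
    {"dx": 0, "dy": -0.0005, "dz": -0.03, "wx": 0, "wy": 0, "wz": 0, "fingers": -0.85},
    {"dx": 0, "dy": -0.0005, "dz": -0.07, "wx": 0, "wy": 0, "wz": 0, "fingers": -0.85},
    {"dx": 0, "dy": -0.0005, "dz": -0.12, "wx": 0, "wy": 0, "wz": 0, "fingers": -0.85},
    {"dx": 0, "dy": -0.0005, "dz": -0.15, "wx": 0, "wy": 0, "wz": 0, "fingers": -0.85},
    {"dx": 0, "dy": -0.0005, "dz": -0.15, "wx": 0, "wy": 0, "wz": 0, "fingers": -0.85}
  ]
}}

```text
t: 30.05
tcp_pos: [0.44, -0.268, 0.1701]
orientation: [3.138, -0.0, 0.009]
contact_force: [-0.6, 0.1, -0.1]
opening: 0.0792
grip_force: 0.0
```

Run:
```python
from h import *
i,im=snap('w11')
s=robot.capture('side')
a=cv2.resize(im[60:260,130:380],(400,320),interpolation=cv2.INTER_CUBIC)
b=cv2.resize(s[150:350,150:400],(400,320),interpolation=cv2.INTER_CUBIC)
cv2.imwrite('pics/m11.png',np.hstack([a,b])[:,:,::-1])
```

```text
30.1 [ 0.4392 -0.2674  0.1676] R [[1.0, -0.0, 0.002], [-0.0, -1.0, -0.002], [0.002, 0.002, -1.0]] [ 0.3 -0.8 -0.3] 0.07895155218283743
```

View pics/m11.png

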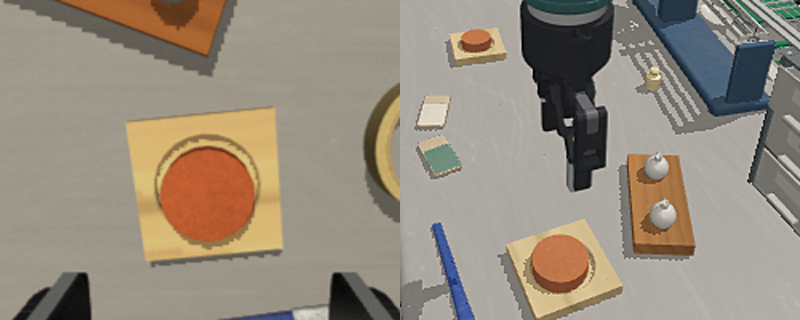

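The large setter lies flat in its recess, both baubles stand neck up in the tray, the knob is where it was, and the gripper is clear.

```bash
python3 -c "
from workcell import robot
print(robot.job_done())"
```

```text
the job is handed in; nothing more can be done
None
```

The job is handed in at about 30 s of robot time: the bauble is in the empty pocket, neck up, each setter lies flat in its own block's recess, the other bauble and the brass weight were left alone, and no verdict came back.

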